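# Close up the treat counter

### The job

Treat time is over, so shut the treat station against mice: one of the three tilt-out bins has been left tipped open, and the clear treat jar's flip-top lid stands up. With the fingertips only and gently, push that bin back until it is fully shut, and swing the lid over and press it fully down on the jar. Do not grip, pick up or shift the jar, and leave the other two bins shut and everything else on the counter where it is.

Things in the scene. Friction and masses are not known exactly. Their poses are not given: they have to be found in the camera images.
- cabinet: (sizes and offsets here and below are in mm) grey plastic tilt-out bin cabinet, fixed, 150 deep (x) by 430 wide (y) by 190 high; origin at the centre of its underside, own x from its open front (x = -75, facing the robot) to its back, z up. Holds three like white bins side by side, 136 apart in y (the middle one at y = 0), in any order. Nothing stands on the front 45 mm of its top
- bin_a: one of three white tilt-out bins. Origin mid width on its hinge line at the foot of the front panel (in the cabinet's frame x = -69, z = 20; hinge along y). Own x points into the bin, z up the panel: outer face at x = -6, 128 wide, z = -4 to 156. Near its top a finger lip 110 wide stands out to x = -20, from z = 146 to 154
- bin_b: another of the three bins, the same as bin_a
- bin_c: another of the three bins, the same as bin_a
- bin_a_tilt (a joint): tilt of bin_a: 0 fully shut (front panel upright against a hard stop), grows as its top tips out toward the robot, stop at 0.75 rad. Stiff hinge (about 0.25 N m): the bin stays where it is left, about 2 to 4 N at the lip moves it
- bin_b_tilt (a joint): tilt of bin_b, in the same way
- bin_c_tilt (a joint): tilt of bin_c, in the same way
- jar: clear plastic treat jar, round, 124 across, 150 high, full of bone biscuits, about 0.9 kg, loose on the counter; origin at the centre of its underside, z up, the lid's hinge at its own +x side (far from the robot, 66 from the axis, 154 above its underside)
- lid: flip-top lid of the jar, white plastic disc 128 across, 15 thick. Origin mid width on its hinge line, which lies along the jar's y. In its own frame the disc's centre is at x = -66, its outside (the top when shut) at z = 12, its inside at z = -3; a thumb tab 34 wide, 6 thick stands out of the front rim to x = -144
- lid_hinge (a joint): angle of the lid: 0 shut flat on the jar, pi/2 standing upright, stop at 2.05 rad leaning back past upright, away from the robot. Stiff hinge (about 0.07 N m): it stays where it is left, about 1 N at the rim moves it; it must be pressed all the way down, to a hard stop at 0
- scoop: stainless steel scoop, 180 long, 60 wide, 35 high, lying in front of the bins or jar; origin under it near the back of its pan. Leave alone
- bowl: red ceramic dog bowl, 144 across, 55 high; origin at the centre of its underside. Leave alone
- lick_mat: green silicone lick mat folded flat, 150 by 100 by 15; origin at the centre of its underside. Leave alone
- brush: black plastic dog brush, 220 long, 66 wide, 26 high, beside the cabinet; origin under the joint of head and handle. Leave alone
- balm_tin: round aluminium tin, 66 across, 30 high, beside the cabinet; origin at the centre of its underside. Leave alone
- chew_ring: black rubber chew ring, 90 across, 18 high, lying on the back part of the cabinet's top; origin at the centre of its underside. Leave alone
- shampoo: white upright bottle, 64 across, 175 high, on the other side of the counter from the jar; origin at the centre of its underside. Leave alone
Not all that is in view belongs to the job. Leave any pink or red look-alike of the jar alone.

How it is judged:
By the outcome, as a careful person would: the job done as asked, in the order asked, and still so for the second after the job is handed in, with the robot touching nothing.
It also fails if it takes over 61 s, if anything falls off the work surface, if the arm or the gripper's body presses on something with over 40 N, if the wrist force passes 120 N, or if a joint passes its speed limit or range.

### The arm

A 6-joint arm with a two-finger parallel gripper is mounted at the origin on the work surface. World frame = base frame: x ahead of the robot, y to its left, z up, the work surface at z = 0. Lengths are in m, angles in rad, forces in N, time in s.
With the tool pointing down it reaches from about 0.25 to 0.775 m from the base axis. Payload 4 kg.
Tool frame: the origin (TCP) lies between the finger pads; the fingertips stand 11 mm ahead of it and the grasp point (between the pads) lies 8 mm behind it (robot.tip_extent is the z of the fingertips in the tool frame, in m); z points along the fingers, y is the line along which they close (so a half turn about z gives the same grasp; the last joint's range is limited). The gripper opens to 94 mm and grips with 3 to 60 N. Pads are 16 mm wide; open, the fingers measure 119 mm over their backs; the gripper's body (75 mm by 177 mm) begins 78 mm behind the grasp point.
Start: joints at [-1.213, 0.087, 1.371, -0, 1.684, -0.103], TCP at [0.245, -0.493, 0.217] pointing down, gripper open.
Joint ranges: [-3.1, 3.1], [-0.76, 2.03], [0.27, 2.55], [-1.08, 4.22], [0.17, 2.65], [-2.57, 2.57]. Speed limits (rad/s): [2.79, 2.79, 3.14, 3.14, 3.14, 3.14].

### API

Orientations are given as [roll, pitch, yaw] about the fixed x, y, z axes, in that order (R = Rz(yaw) Ry(pitch) Rx(roll)).
In Python, from bench import robot, imaging gives the robot as it stands.
- The arm moves only by the shell command python3 -m pendant 'ROWS'. ROWS is JSON, a list of rows, each a list of 7 numbers: the shift along the world's x, y, z in cm, then the turn, a rotation vector about the world's x, y, z in degrees, then the opening, from 0 (shut) to 1 (fully open). In form: [[dx, dy, dz, ax, ay, az, jaw], ...]. A call has 1 to 8 rows; each row shifts and turns the commanded pose from where the row before left it; what a row does not reach is not made up. A row lasts 1/10 s, in which the tool goes at most 50 mm and 8.59 degrees, less where a joint would pass 70% of its speed; a pose out of reach is approached as far as the arm can. A call is refused whole if a number of a shift passes 5 or a number of a turn 8.59, either way. A call with a gripper value outside its range is refused whole. The fingers move at their own pace and stop on an object; the grip force is fixed at half the most. Time passes only in rows, so rows that do not move let the fingers close. It gives the time, the measured TCP pose, the force, the opening and the grip force at its end, in the units of the state.
- robot.get_obs(): the state, without advancing time (a new reading comes with each control period).
- imaging.snapshot(name): name is "scene" or "side" or "wrist"; returns the picture (420x560x3 uint8, red, green, blue); there is no depth.
- imaging.camera_params(name): a dict with "camera_matrix" (3x3 intrinsics, pixels), "k1" (the pictures are not rectified: a ray, as slopes to the right and down, at radius r is drawn at 1 + k1 r^2 times it, then the intrinsics apply), "R" (3x3) and "t" (3): a world point X has camera coordinates R X + t. Camera axes: x right, y down, z forward; pixel columns grow to the right and rows downward; lengths in m; the calibration is good to about 2 mm. A picture is of the moment at which its call begins: read the wrist's pose just before it. camera_params takes no time and is no camera call; for the wrist camera it gives the pose at the moment of the call.
- robot.close_job(): hands the job in; it is judged then, once.
The state is a dict: "time": time; "joint_positions": joint angles; "qvel": joint speeds; "joint_torque": joint torques, N m; "tool_pos": TCP position; "ee_rot": TCP orientation; "wrist_force": force on the tool from outside, world axes, zero at the start; "wrist_torque": the same for the moment, N m; "width": finger opening in m; "finger_force": force on a finger pad.
Only numpy, scipy, OpenCV 4.12 (cv2) and the standard library are available. Lean on these libraries where they do the work, as an engineer would, in place of code of your own. Each camera call takes 0.05 s, during which the arm holds its last target. There are 200 camera calls.

## Working session

There is one attempt and no reset: what is moved stays moved. The work goes in short steps, Python scripts to look and compute and a shell command to move; the robot and the scene stay as the last step left them, time stands still between calls to the robot, and variables do not carry over. Pictures are saved under pics/ and viewed, at most 10 in all, crops included, and the job is handed in when it is done.

```bash
mkdir -p pics
cat > h.py <<'E'
import numpy as np, cv2
from bench import robot, imaging
def snap(cam,fn):
    p=imaging.camera_params(cam); im=imaging.snapshot(cam)
    cv2.imwrite('pics/'+fn,cv2.cvtColor(im,cv2.COLOR_RGB2BGR)); return im,p
def ray(p,u,v):
    K=np.array(p["camera_matrix"]);R=np.array(p["R"]);t=np.array(p["t"])
    d=np.array([(u-K[0,2])/K[0,0],(v-K[1,2])/K[1,1]]);s=d.copy()
    for _ in range(20): s=d/(1+p["k1"]*(s@s))
    return -R.T@t, R.T@np.array([s[0],s[1],1.])
def onz(p,u,v,z):
    c,d=ray(p,u,v); return c+d*(z-c[2])/d[2]
def tri(p1,a,p2,b):
    c1,d1=ray(p1,*a);c2,d2=ray(p2,*b)
    s=np.linalg.lstsq(np.c_[d1,-d2],c2-c1,rcond=None)[0]
    A=c1+d1*s[0];B=c2+d2*s[1]; return (A+B)/2,np.linalg.norm(A-B)
def proj(p,X):
    K=np.array(p["camera_matrix"]);c=np.array(p["R"])@X+np.array(p["t"]);s=c[:2]/c[2];s=s*(1+p["k1"]*(s@s))
    return K[:2,:2]@s+K[:2,2]
E
python3 - <<'E'
from h import *
for c in("scene","side"):
    im,p=snap(c,c+'0.png'); print(c,-np.array(p["R"]).T@np.array(p["t"]))
a=cv2.imread('pics/scene0.png');b=cv2.imread('pics/side0.png')
o=robot.get_obs();print(o["time"],o["tool_pos"],o["ee_rot"],o["wrist_force"])
E
```

```text
scene [ 0.64426743 -0.46522472  1.34857137]
side [-0.11366661  0.66500568  1.06729289]
0.1 [ 0.24441061 -0.49220069  0.21542232] [-3.13963661e+00 -2.56197903e-04  4.60811501e-01] [-0.01572769  0.24465223  1.06675482]
```

View pics/scene0.png

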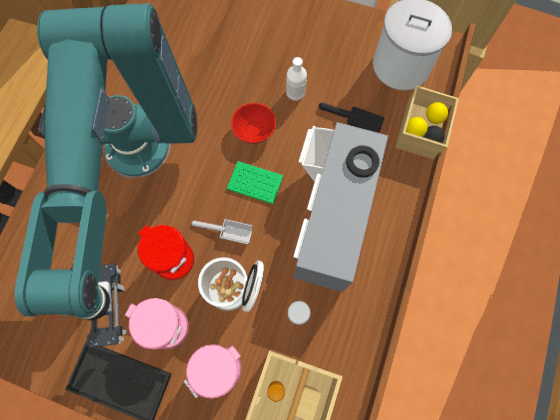

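View pics/side0.png

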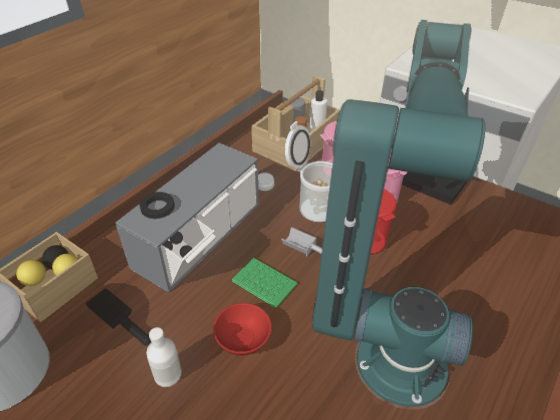

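The clear jar is at scene (222,284) / side (320,190), with its lid up at scene (254,285). The look-alikes are red (165,250) and pink (157,325), (213,371), all of them opaque. The open bin is the +y end one, at scene (317,148) / side (190,245); the other two look shut. An enlarged crop should confirm this.

Run:
```python
import cv2,numpy as np
a=cv2.imread('pics/scene0.png')[110:320,190:395];b=cv2.imread('pics/side0.png')[110:290,110:350]
A=cv2.resize(a,None,fx=2.8,fy=2.8,interpolation=2)[:590]; A=cv2.resize(a,(400,410),interpolation=2);B=cv2.resize(b,(400,300),interpolation=2)
# scale A 400/205=1.951, B 400/240=1.667
C=np.zeros((410,800,3),np.uint8);C[:,:400]=A;C[:300,400:]=B
cv2.imwrite('pics/c1.png',C)
from h import *
p=imaging.camera_params("scene")
for u,v in[(339,122),(386,133),(346,290),(297,275)]:print(onz(p,u,v,.19))
print(onz(p,222,284,.15))
```

```text
[0.60492958 0.18889879 0.19      ]
[0.74036679 0.19949649 0.19      ]
[ 0.75728832 -0.25956695  0.19      ]
[ 0.62830083 -0.26332682  0.19      ]
[ 0.44965088 -0.34299298  0.15      ]
```

View pics/c1.png

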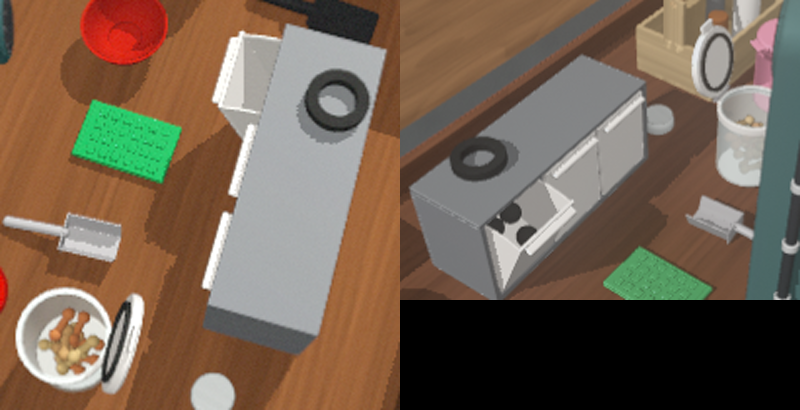

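Confirmed: the +y end bin is open and its lip runs along crop (215,103)–(240,33). The jar's white, biscuit-filled lid stands near upright at crop (122,343). Next I'll fit the geometry.

Run:
```python
from h import *
p=imaging.camera_params("scene");q=imaging.camera_params("side")
S=lambda x,y:(190+x/1.951,110+y/1.951)
T=lambda x,y:(110+(x-400)/1.667,110+y/1.667)
for n,c in dict(FL=(287,25),BL=(386,48),FR=(208,314),BR=(318,337)).items(): print(n,onz(p,*S(*c),.19).round(4))
def t(n,a,b): X,e=tri(p,S(*a),q,T(*b)); print(n,X.round(4),round(e,4))
t('cabFL',(287,25),(484,224));t('cabFR',(208,314),(646,92))
t('lipL',(240,33),(527,249));t('lipR',(215,103),(574,207))
t('lidtop',(138,295),(714,22))
t('lidC',(122,343),(714,59))
# jar rim fit: ellipse outer
print('jar',onz(p,*S(67,338),.15))
im=cv2.imread('pics/scene0.png');
```

```text
FL [0.6006 0.1846 0.19  ]
BL [0.7466 0.1964 0.19  ]
FR [ 0.6241 -0.2538  0.19  ]
BR [ 0.7689 -0.2362  0.19  ]
cabFL [0.5976 0.1824 0.1887] 0.0078
cabFR [ 0.6235 -0.2474  0.1551] 0.0001
lipL [0.5337 0.1633 0.1585] 0.009
lipR [0.5363 0.0498 0.1516] 0.0002
lidtop [ 0.5288 -0.2915  0.3203] 0.0318
lidC [ 0.5328 -0.3302  0.22  ] 0.0021
jar [ 0.45475103 -0.33911663  0.15      ]
```

```bash
python3 -m pendant '[[0,0,4,0,0,-8,0],[0,0,4,0,0,-8,0],[0,0,4,0,0,-7,0],[1,4.5,0,0,0,0,0],[1,4.5,0,0,0,0,0],[1,4.5,0,0,0,0,0],[1,4.5,0,0,0,0,0],[1,4.5,0,0,0,0,0]]'; python3 -m pendant '[[1,4.5,0,0,0,0,0],[1,4.5,0,0,0,0,0],[1,4.5,0,0,0,0,0],[1,4.5,0,0,0,0,0],[1,4.5,0,0,0,0,0],[1,4.5,0,0,0,0,0],[1,4.5,0,0,0,0,0],[1,4.5,0,0,0,0,0]]'
```

```text
time: 0.9
tool_pos: [0.2945, -0.2658, 0.336]
ee_rot: [-3.141, 0.0, 0.059]
wrist_force: [0.8, -0.1, -0.2]
width: 0.0334
finger_force: 0.0
time: 1.7
tool_pos: [0.3743, 0.0943, 0.3363]
ee_rot: [3.141, -0.0, 0.06]
wrist_force: [0.9, -1.2, -0.1]
width: 0.0005
finger_force: 0.0
```

```bash
python3 -m pendant '[[4.5,0.5,0,0,0,0,0],[4.5,0,0,0,0,0,0],[0,0,-4.5,0,0,0,0],[0,0,-4.5,0,0,0,0],[0,0,-4.5,0,0,0,0],[0,0,-4.5,0,0,0,0],[0,0,-1,0,0,0,0],[0,0,0,0,0,0,0]]'
python3 - <<'E'
from h import *
snap("scene","s2.png");a=cv2.imread('pics/s2.png')[90:300,210:400];cv2.imwrite('pics/s2c.png',cv2.resize(a,None,fx=2.8,fy=2.8,interpolation=2))
E
```

```text
time: 2.5
tool_pos: [0.4632, 0.0972, 0.1447]
ee_rot: [3.141, 0.005, 0.059]
wrist_force: [-0.1, 1.0, 0.0]
width: 0.0003
finger_force: 0.0
```

View pics/s2c.png

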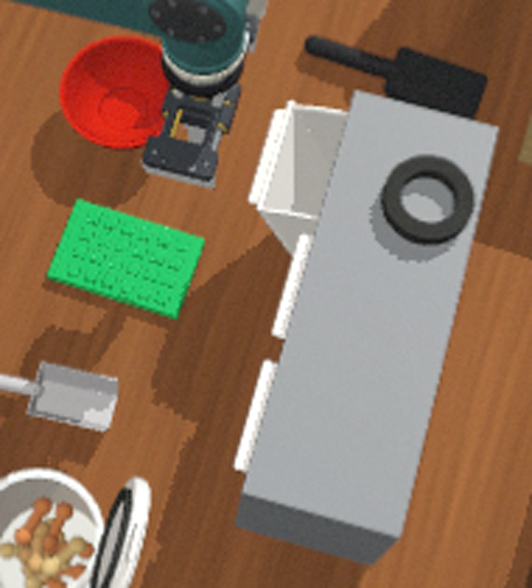

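The closed fingers (crop (195,130)) are in front of the open bin's lip (crop (270,150)). Now I'll push gently along the cabinet's own x.

```bash
python3 -m pendant '[[2,0.1,0,0,0,0,0],[2,0.1,0,0,0,0,0],[1,0,0,0,0,0,0],[1,0.1,0,0,0,0,0],[1,0,0,0,0,0,0],[0.5,0,0,0,0,0,0]]';python3 -m pendant '[[1,0.1,0,0,0,0,0],[1,0,0,0,0,0,0],[1,0.1,0,0,0,0,0],[0.5,0,0,0,0,0,0]]'
```

```text
time: 3.15
tool_pos: [0.5405, 0.1004, 0.1472]
ee_rot: [-3.142, -0.001, 0.059]
wrist_force: [-2.6, 0.2, 1.2]
width: 0.0002
finger_force: 1.0
time: 3.55
tool_pos: [0.5757, 0.1024, 0.1462]
ee_rot: [3.142, -0.0, 0.059]
wrist_force: [-1.7, 0.2, 0.0]
width: 0.0005
finger_force: 0.6
```

```bash
python3 -m pendant '[[0.3,0,0,0,0,0,0],[0.3,0,0,0,0,0,0]]';python3 -m pendant '[[0.3,0,0,0,0,0,0],[0.1,0,0,0,0,0,0]]'; python3 -m pendant '[[0.2,0,0,0,0,0,0],[0.1,0,0,0,0,0,0]]'
```

```text
time: 3.75
tool_pos: [0.5776, 0.1024, 0.1462]
ee_rot: [-3.141, 0.009, 0.059]
wrist_force: [-14.6, -1.3, 7.7]
width: 0.0008
finger_force: 7.3
time: 3.95
tool_pos: [0.5775, 0.1024, 0.1462]
ee_rot: [-3.141, 0.018, 0.06]
wrist_force: [-22.1, -0.3, 11.0]
width: 0.0007
finger_force: 11.2
time: 4.15
tool_pos: [0.5774, 0.1024, 0.1463]
ee_rot: [-3.141, 0.025, 0.06]
wrist_force: [-30.0, -0.8, 14.3]
width: 0.0008
finger_force: 15.3
```

```bash
python3 -m pendant '[[-1.5,0,0,0,0,0,0],[-4,0,0,0,0,0,0],[-1,0,4.5,0,0,0,0],[0,0,4.5,0,0,0,0],[0,0,4.5,0,0,0,0],[0,0,4.5,0,0,0,0],[0,0,4.5,0,0,0,0],[0,-4.8,1,0,0,0,0]]';python3 -m pendant '[[0,-4.8,1,0,0,0,0],[0,-4.8,1,0,0,0,0],[0,-4.8,0,0,0,0,0],[0,-4.8,0,0,0,0,0],[0,-4.8,0,0,0,0,0],[0,-4.5,0,0,0,0,0],[0,0,0,0,0,0,0]]'
python3 - <<'E'
from h import *
im,p=snap("wrist","w3.png");b,q=snap("scene","s3.png");c,r=snap("side","d3.png")
o=robot.get_obs();print(o["time"],o["tool_pos"])
B=lambda n,x:cv2.resize(cv2.imread('pics/'+n)[x],(400,300),interpolation=2)
C=np.zeros((600,800,3),np.uint8);C[:300,:400]=B('w3.png',np.s_[:]);C[300:,:400]=B('s3.png',np.s_[110:290,190:430]);C[:300,400:]=B('d3.png',np.s_[110:290,110:350])
cv2.imwrite('pics/c3.png',C)
E
```

```text
time: 4.95
tool_pos: [0.5239, 0.0577, 0.3881]
ee_rot: [-3.141, -0.012, 0.068]
wrist_force: [1.1, -0.9, 0.7]
width: 0.0004
finger_force: 0.0
time: 5.65
tool_pos: [0.5222, -0.2361, 0.3992]
ee_rot: [3.141, 0.003, 0.052]
wrist_force: [-0.2, 0.6, 0.5]
width: 0.0004
finger_force: 0.0
5.8 [ 0.52273617 -0.23043954  0.40139763]
```

View pics/c3.png

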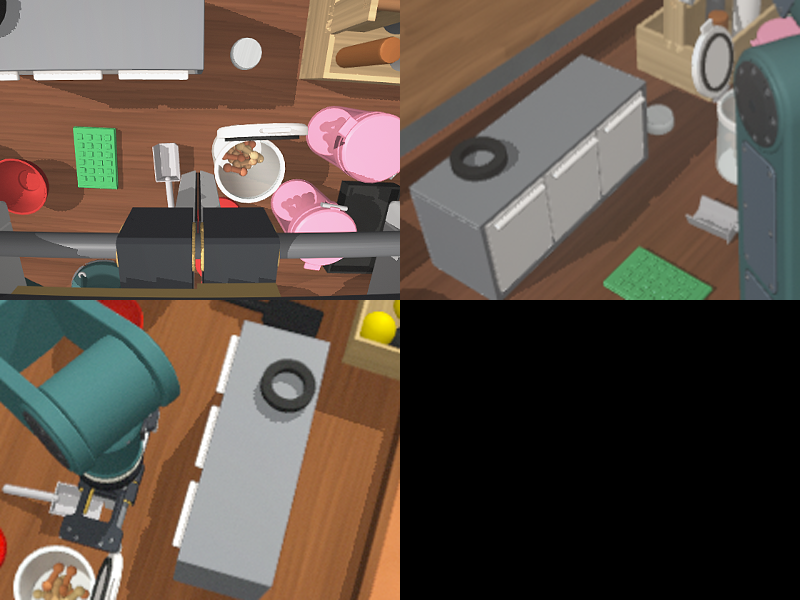

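The bin now lines up with the two shut ones: side crop lips at (520,208), (575,160), (622,117). The lid shows edge-on in the wrist view, from (218,133) to (307,130).

Run:
```python
from h import *
p=imaging.camera_params("wrist")
for n,x,y,z in[('lidL',218,133,.22),('lidR',307,130,.22),('top',262,128,.28),('top',262,128,.295),('jarC',250,166,.15)]: print(n,onz(p,x*1.4,y*1.4,z).round(4))
```

```text
lidL [ 0.5298 -0.2589  0.22  ]
lidR [ 0.5421 -0.3892  0.22  ]
top [ 0.5508 -0.3058  0.28  ]
top [ 0.5532 -0.3017  0.295 ]
jarC [ 0.4585 -0.3287  0.15  ]
```

```bash
python3 -m pendant '[[4,-2.5,0,0,0,0,0],[4,-2.5,0,0,0,0,0],[0,-3.5,0,0,0,0,0],[0,0,-4.5,0,0,0,0],[0,0,-4.5,0,0,0,0],[0,0,-4,0,0,0,0],[0,0,-1.2,0,0,0,0],[0,0,0,0,0,0,0]]'
```

```text
time: 6.6
tool_pos: [0.6024, -0.3136, 0.2577]
ee_rot: [-3.139, 0.003, 0.062]
wrist_force: [0.5, 1.5, -0.2]
width: 0.0002
finger_force: 0.0
```

```bash
python3 -m pendant '[[-2,-0.5,0,0,0,0,0],[-1,-0.3,0,0,0,0,0],[-1,-0.3,0,0,0,0,0],[-1,0,0,0,0,0,0]]';python3 -m pendant '[[-1,0,0,0,0,0,0],[-1,0,0,0,0,0,0],[-1,-0.1,0,0,0,0,0]]'
```

```text
time: 7.0
tool_pos: [0.5529, -0.3273, 0.262]
ee_rot: [3.139, -0.004, 0.059]
wrist_force: [1.2, -0.3, 0.5]
width: 0.0001
finger_force: 0.5
time: 7.3
tool_pos: [0.5219, -0.3275, 0.2598]
ee_rot: [3.142, -0.001, 0.06]
wrist_force: [0.9, -0.4, 1.1]
width: 0.0005
finger_force: 0.5
```

```bash
python3 -m pendant '[[-1.4,-0.1,-0.3,0,0,0,0],[-1.4,-0.1,-0.4,0,0,0,0],[-1.1,-0.1,-0.6,0,0,0,0],[-1.1,-0.1,-0.6,0,0,0,0]]';python3 -m pendant '[[-0.9,-0.1,-0.9,0,0,0,0],[-0.8,-0.1,-0.9,0,0,0,0],[-0.7,-0.1,-1.1,0,0,0,0],[-0.6,0,-1.1,0,0,0,0]]'
```

```text
time: 7.7
tool_pos: [0.4715, -0.3317, 0.2406]
ee_rot: [3.141, -0.0, 0.059]
wrist_force: [1.4, 0.5, 0.8]
width: 0.0004
finger_force: 0.4
time: 8.1
tool_pos: [0.4414, -0.3348, 0.2002]
ee_rot: [3.141, 0.001, 0.059]
wrist_force: [0.4, -0.5, 0.7]
width: 0.0007
finger_force: 0.4
```

```bash
python3 -m pendant '[[-0.3,0,-1,0,0,0,0],[-0.2,0,-0.8,0,0,0,0]]';python3 -m pendant '[[0,0,-0.3,0,0,0,0],[0,0,-0.2,0,0,0,0]]';python3 -m pendant '[[0,0,-0.2,0,0,0,0],[0,0,-0.2,0,0,0,0]]'
```

```text
time: 8.3
tool_pos: [0.4367, -0.3345, 0.1817]
ee_rot: [-3.141, 0.001, 0.059]
wrist_force: [-0.7, 0.0, -0.0]
width: 0.0001
finger_force: 0.4
time: 8.5
tool_pos: [0.4374, -0.3344, 0.1772]
ee_rot: [-3.141, 0.001, 0.059]
wrist_force: [-3.0, 0.7, 5.2]
width: 0.0005
finger_force: 3.4
time: 8.7
tool_pos: [0.4375, -0.3345, 0.177]
ee_rot: [3.14, -0.001, 0.06]
wrist_force: [-6.1, 4.0, 16.2]
width: 0.0003
finger_force: 8.3
```

The lid stopped hard at TCP z = 0.177, exactly where the shut height predicts. I'll lift straight off and look.

```bash
python3 -m pendant '[[0,0,1,0,0,0,0],[0,0,3,0,0,0,0],[0,0,4.5,0,0,0,0],[0,0,4.5,0,0,0,0],[-3,3,1,0,0,0,0],[-3.5,3.5,0,0,0,0,0],[-3.5,3.5,0,0,0,0,0],[-3,3,0,0,0,0,0]]';python3 -m pendant '[[-2,4.5,0,0,0,0,0],[-2,4.5,0,0,0,0,0],[0,4.5,0,0,0,0,0],[0,0,0,0,0,0,0]]'
python3 - <<'E'
from h import *
snap("scene","s4.png");snap("side","d4.png");snap("wrist","w4.png")
B=lambda n,x:cv2.resize(cv2.imread('pics/'+n)[x],(400,300),interpolation=2)
C=np.zeros((600,800,3),np.uint8);C[:300,:400]=B('w4.png',np.s_[:]);C[300:,:400]=B('s4.png',np.s_[110:410,60:460]);C[:300,400:]=B('d4.png',np.s_[110:290,110:350]);C[300:,400:]=B('s4.png',np.s_[200:335,150:330])
cv2.imwrite('pics/c4.png',C)
E
```

```text
time: 9.5
tool_pos: [0.3066, -0.2033, 0.3142]
ee_rot: [3.141, -0.001, 0.06]
wrist_force: [-0.3, 0.1, 0.4]
width: 0.0005
finger_force: 0.0
time: 9.9
tool_pos: [0.2674, -0.0654, 0.3152]
ee_rot: [3.141, -0.005, 0.07]
wrist_force: [-0.3, -0.3, -0.4]
width: 0.0004
finger_force: 0.0
```

View pics/c4.png

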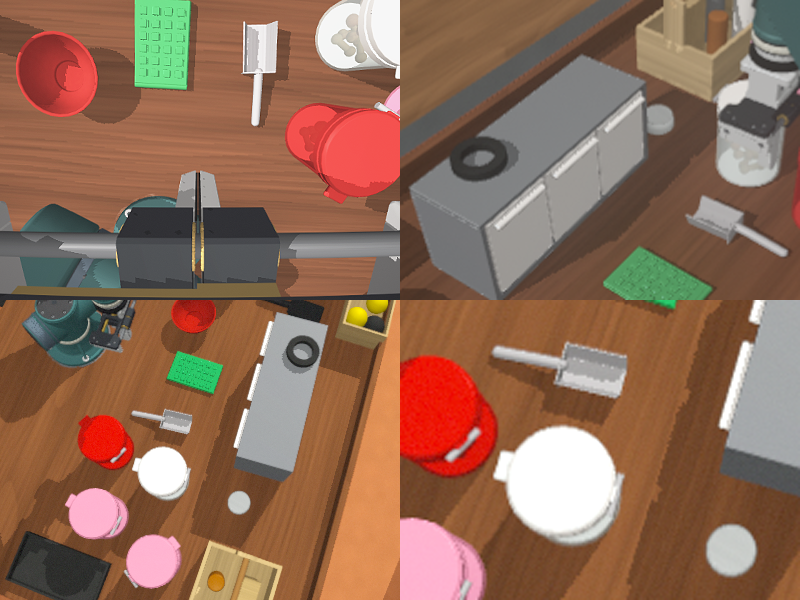

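The lid lies flat on the jar (white disc at crop (561,482), tab at (503,466)). The jar is where it was, all three bins are flush, nothing else has moved and the robot is clear.

```bash
python3 -c "
from bench import robot
print(robot.close_job())"
```

```text
the job is handed in; nothing more can be done
None
```

The open bin was pushed fully shut, then the jar's lid was swung over and pressed fully down; both reached their hard stops, nothing else looks moved in the final pictures, and the job was handed in at about 10 s.

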